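# Clamp a plaster casting mould shut with its cam lever

### The job

Pick up the longer plaster mould half (the shorter one is a spare) by its wooden cleat and stand it in the empty bed of the clamp with its pour notch facing the notch of the sprung half already there; plaster chips, so set it down without dropping it, and let go. Then push the cam lever through its quarter turn, clockwise seen from above, fully home against its end stop, and lean on it there for half a second with a firm push of 15 to 25 newtons, never as much as 50 even as a jolt, coming up to the stop slowly, so that the mould stays clamped shut. Leave the spare half, the bowl, the mug and the brush alone.

Things in the scene. Friction and masses are not known exactly. Their poses are not given: they have to be found in the camera images.
- clamp: The clamp, fixed to the table, yaw within 0.2 rad: plywood base 190 x 235 x 20 mm (x, y, z). Origin at table level under the middle of the bed. Along its y, from -y to +y: the cam's vertical pivot at (0, -65.5) mm, the empty bed, the sprung mould half, a back board at y = 105 to 122 mm whose top is at z = 95 mm.
- bed (a point): Middle of the bed, on the base's top (20 mm above the table), axes as the clamp's; the loose half's origin belongs here, its y along the clamp's y. With the cam at 0 the bed is 71 mm long in y (-35.5 to +35.5); a cam at angle a takes 16 sin(a) mm off its -y end. Fences 14 mm high, 14 mm thick bound it at x = -65 and +65 mm. Clamping shifts the half about 10 mm to +y.
- pivot (a point): Lever's pivot axis, at table level; axes as the clamp's.
- mate (a joint): Slide of the sprung half, m: 0 at rest, grows as it is pressed towards the clamp's +y against a 3 N/mm spring. About 0.005 when the mould is clamped; the travel is 0.012.
- mate_face (a point): Top middle of the mating face of the sprung plaster half (120 x 46 x 70 mm, with a notch 34 wide, 14 deep and 30 high in that face), 90 mm above the table, at y = 35.5 mm in the clamp at rest.
- cam (a joint): Lever angle, rad: 0 open, handle along the clamp's -y (starts at 0 to 0.2); grows clockwise seen from above to the hard stop at 1.571, handle along the clamp's -x. Stays where left. Turning takes about 3 N at 110 mm from the pivot when free, about 5 to 10 N while squeezing the mould. The cam is a steel disc of radius 30 mm, 16 mm off the pivot, z = 30 to 74 mm.
- handle_push (a point): Point on the middle line of the lever's handle, 110 mm from the pivot, 92 mm above the table: a good place to push its side. The handle is a level flat steel bar 22 mm wide, 14 mm thick (z = 85 to 99 mm), reaching 141 mm from the pivot; the point's -y axis runs along it to the free end. Beyond 50 mm from the pivot nothing but the base lies below it.
- half: The loose mould half: plaster block 120 x 60 x 70 mm (x, y, z), 0.4 to 0.75 kg, upright on the table, yaw within 0.6 rad. Origin at the centre of its underside. Its +y face is the mating face, with the pour notch (34 wide, 14 deep, 30 high) in the middle of its upper edge. On top, over the origin, a wooden cleat 70 (x) by 28 (y) mm, 30 high (z = 70 to 100).
- half_face (a point): Top middle of the loose half's mating face: 30 mm along its +y, 70 mm above its underside.
- spare: Bystander: the spare mould half, like the other but shorter and lower, 80 x 60 x 50 mm, with a cleat 50 mm long, top at 80 mm. Origin at the centre of its underside. The half, the spare and the bowl swap places.
- bowl: Bystander: grey clay bowl, 110 mm across, 60 mm high. Origin at the centre of its underside.
- mug: Bystander: blue mug, 76 mm across, 90 mm high. Origin at the centre of its underside.
- brush: Bystander: a brush lying on the table beyond the clamp. Origin near its middle.
Mind the look-alikes: they are no part of the job. What is shaped like the half but green, purple or yellow is not meant.

How it is judged:
By the outcome, as a careful person would: the job done as asked, in the order asked, and still so for the second after the job is handed in, with the robot touching nothing.
It also fails if it takes over 72 s, if anything falls off the work surface, if the arm or the gripper's body presses on something with over 40 N, if the wrist force passes 120 N, or if a joint passes its speed limit or range.

### The arm

A 6-joint arm with a two-finger parallel gripper is mounted at the origin on the work surface. World frame = base frame: x ahead of the robot, y to its left, z up, the work surface at z = 0. Lengths are in m, angles in rad, forces in N, time in s.
With the tool pointing down it reaches from about 0.35 to 0.85 m from the base axis. Payload 8.1 kg.
Tool frame: the origin (TCP) lies on the centre line of the jaws, within the pads' length; the fingertips stand 19 mm ahead of it and the grasp point (between the pads) is the TCP (robot.tips_ahead is the distance from the TCP to the fingertips, in m); y points along the fingers, z is the direction in which the jaws open and shut, and the axes are right-handed (so a half turn about y gives the same grasp; the last joint's range is limited). The gripper opens to 93 mm and grips with 3 to 60 N. Pads are 15 mm wide; open, the fingers measure 128 mm over their backs; the gripper's body (75 mm by 188 mm) begins 65 mm behind the grasp point.
Start: joints at [-1.251, 0.13, 1.488, -0, 1.523, -0.085], TCP at [0.236, -0.552, 0.238] pointing down, gripper open.
Joint ranges: [-2.96, 2.96], [-0.89, 2.26], [0.02, 2.5], [-1.34, 4.48], [0, 2.73], [-2.66, 2.66]. Speed limits (rad/s): [2.39, 2.39, 2.79, 3.14, 3.14, 3.14].

### API

Orientations are given as a rotation vector (axis times angle).
In Python, from plant import robot, imaging, models gives the robot as it stands.
- The arm moves only by the tool carry_out, never from a script. Its argument "motion" is one flat list of numbers, 7 for each row, row after row: the shift along the tool's x, y, z in m, then the turn, a rotation vector about the tool's x, y, z in degrees, then the opening, from -1 (shut) to 1 (fully open). A call has exactly 5 rows; each row shifts and turns the pose as measured when the row begins, along the tool's axes as they then stand; what a row does not reach is not made up. A row lasts 1/10 s, in which the tool goes at most 50 mm and 8.59 degrees, less where a joint would pass 70% of its speed; a pose out of reach is approached as far as the arm can. A call is refused whole if a number of a shift passes 0.05 or a number of a turn 8.59, either way. A call with a gripper value outside its range is refused whole. The fingers move at their own pace and stop on an object; "squeeze" is the grip in N (left out, the last holds). Time passes only in rows, so rows that do not move let the fingers close, or fill a call up. It gives the time, the measured TCP pose, the force and the opening at its end, in the units of the state.
- robot.read_state(): the state, without advancing time (a new reading comes with each control period).
- imaging.read_camera(name): name is "scene" or "side" or "wrist"; returns the picture (384x512x3 uint8, blue, green, red); there is no depth.
- imaging.camera_model(name): a dict with "K" (3x3 intrinsics, pixels), "position" and "orientation" of the camera in the world. Camera axes: x right, y down, z forward; pixel columns grow to the right and rows downward; lengths in m; the calibration is good to about 2 mm. A picture is of the moment at which its call begins: read the wrist's pose just before it. camera_model takes no time and is no camera call; for the wrist camera it gives the pose at the moment of the call.
- robot.close_job(): hands the job in, once; it reports no verdict.
Trained networks look in the newest picture that a camera, given by its name, has taken for a name from the list of things; names that differ only in an ending like _2 or _b are one class to them, and where a whole thing is asked for, a point or a joint stands for the part that bears it (a point fixed in the world has none). Each returns a list of dicts, best first, with "confidence" (0 to 1); they miss things now and then, are a little off and sometimes report something else, mostly with a low value. They report only what shows in the picture. A call takes as long as a camera call. They do not tell look-alikes from the thing itself.
- models.outline_of(camera, thing): "pixels" (384x512 bool, what is visible of it) and "pixel" ([column, row] in pixels, amid what is visible of it).
The state is a dict: "t": time; "q": joint angles; "dq": joint speeds; "joint_torque": joint torques, N m; "tool_pos": TCP position; "orientation": TCP orientation; "force": force on the tool from outside, world axes, zero at the start; "wrist_torque": the same for the moment, N m; "opening": finger opening in m.
Only numpy, scipy, OpenCV 4.12 (cv2) and the standard library are available. Lean on these libraries where they do the work, as an engineer would, in place of code of your own. Each camera call takes 0.05 s, during which the arm holds its last target.

## Working session

There is one attempt and no reset: what is moved stays moved. The work goes in short steps, Python scripts to look and compute and a tool call to move; the robot and the scene stay as the last step left them, time stands still between calls to the robot, and variables do not carry over. Pictures are saved under pics/ and viewed, and the job is handed in when it is done.

Besides the shell and the picture viewer there is one more tool, called by a JSON object that holds its "api" and its "payload". carry_out: Moves the arm, as the interface text tells. Its arguments: {"type":"object","properties":{"motion":{"type":"array","items":{"type":"number"}},"squeeze":{"type":"number"}},"required":["motion"]}

```bash
ls; mkdir -p pics
python3 - <<'E'
from plant import robot, imaging, models
import cv2
s=robot.read_state()
print({k:s[k] for k in ['t','tool_pos','orientation','force','opening']})
for n in ['scene','side']:
    im=imaging.read_camera(n); cv2.imwrite(f'pics/{n}0.png',im)
    print(n,imaging.camera_model(n))
E
```

```text
pics
{'t': 0.0, 'tool_pos': array([ 0.23614946, -0.5509806 ,  0.23655984]), 'orientation': array([-0.41046058,  2.00078493, -1.99697086]), 'force': array([-0.4652578 ,  0.28412244,  0.44980475]), 'opening': 0.0932918356711724}
scene {'K': array([[416.19825107,   0.        , 256.09199487],
       [  0.        , 416.19825107, 189.79996874],
       [  0.        ,   0.        ,   1.        ]]), 'position': array([1.19654669, 0.36610047, 1.01104068]), 'orientation': array([-1.37796379, -2.30266768,  0.77412688])}
side {'K': array([[402.55807515,   0.        , 258.61932325],
       [  0.        , 402.55807515, 196.77242343],
       [  0.        ,   0.        ,   1.        ]]), 'position': array([ 0.49746134, -0.60838001,  0.83052845]), 'orientation': array([-2.38322675,  0.16195184, -0.04102413])}
```

View pics/scene0.png

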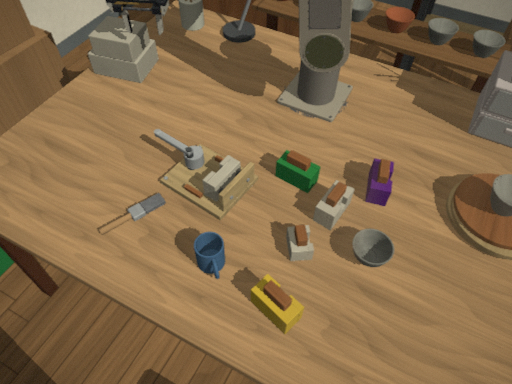

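View pics/side0.png

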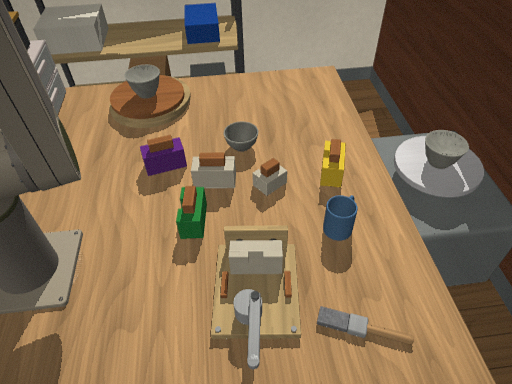

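```bash
cat > h.py <<'E'
import numpy as np,cv2
from scipy.spatial.transform import Rotation as R
def proj(cm,P):
    P=np.atleast_2d(P); Rm=R.from_rotvec(cm['orientation']).as_matrix()
    c=(P-cm['position'])@Rm; p=c@cm['K'].T
    return p[:,:2]/p[:,2:]
def ray(cm,uv,z):
    Rm=R.from_rotvec(cm['orientation']).as_matrix()
    d=Rm@np.linalg.inv(cm['K'])@np.array([uv[0],uv[1],1.]); s=(z-cm['position'][2])/d[2]
    return cm['position']+s*d
def box(x0,x1,y0,y1,z0,z1):
    return np.array([[x,y,z] for x in(x0,x1) for y in(y0,y1) for z in(z0,z1)])
def pose(x,y,yaw,P):
    c,s=np.cos(yaw),np.sin(yaw); return P@np.array([[c,s,0],[-s,c,0],[0,0,1]])+[x,y,0]
def crop(im,x0,y0,x1,y1,k,fn): cv2.imwrite(fn,cv2.resize(im[y0:y1,x0:x1],None,fx=k,fy=k,interpolation=cv2.INTER_CUBIC))
def render(cm,boxes,S=4):
    m=np.zeros((384*S,512*S),np.uint8)
    for b in boxes:
        h=cv2.convexHull(((proj(cm,b)+.5)*S).astype(np.float32)); cv2.fillConvexPoly(m,np.round(h).astype(np.int32),255)
    return cv2.resize(m,(512,384),interpolation=cv2.INTER_AREA)/255.
E
python3 - <<'E'
from plant import robot, imaging, models
import cv2,numpy as np
from h import *
out={}
for n in ['scene','side']:
    im=imaging.read_camera(n)
    for t in ['half','spare','clamp','cam','mate']:
        for i,r in enumerate(models.outline_of(n,t)[:3]):
            print(n,t,round(r['confidence'],2),np.round(r['pixel']),r['pixels'].sum())
            out[f'{n}_{t}_{i}']=r['pixels']
    if n=='scene': crop(im,150,120,270,220,6,'pics/c1.png');crop(im,270,150,400,270,5,'pics/c2.png')
    else: crop(im,200,220,310,370,4,'pics/c3.png');crop(im,130,120,300,250,4,'pics/c4.png')
np.savez('m.npz',**out); print(robot.read_state()['t'])
E
```

```text
scene half 0.97 [382. 180.] 1008
scene half 0.8 [334. 206.] 1156
scene half 0.72 [298. 170.] 1288
scene spare 0.79 [299. 242.] 787
scene clamp 0.59 [212. 181.] 4416
scene clamp 0.52 [209. 253.] 1028
scene cam 0.95 [187. 150.] 751
scene mate 0.94 [220. 178.] 862
scene mate 0.26 [139. 212.] 794
side half 0.86 [214. 168.] 1479
side half 0.79 [164. 157.] 1321
side half 0.77 [333. 156.] 1013
side spare 0.79 [269. 174.] 815
side clamp 0.64 [257. 292.] 9438
side cam 0.74 [250. 316.] 1384
side cam 0.27 [256. 258.] 1771
side mate 0.86 [253. 254.] 1794
0.7
```

View pics/c1.png

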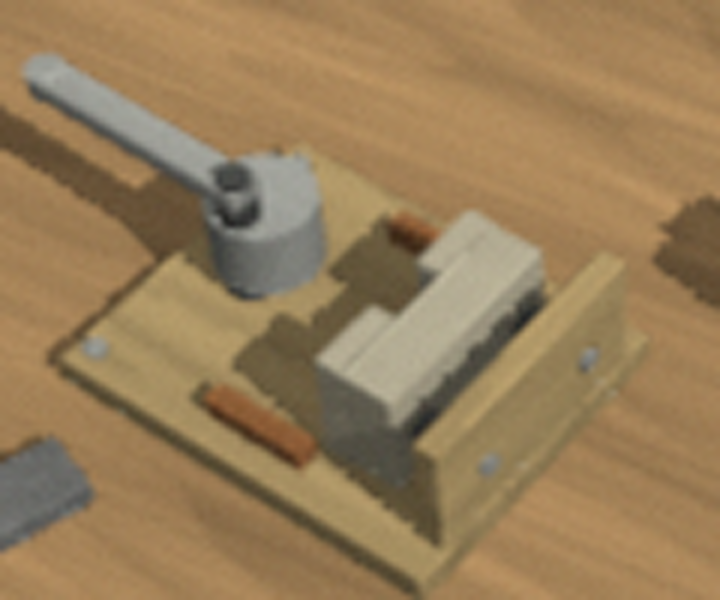

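View pics/c2.png

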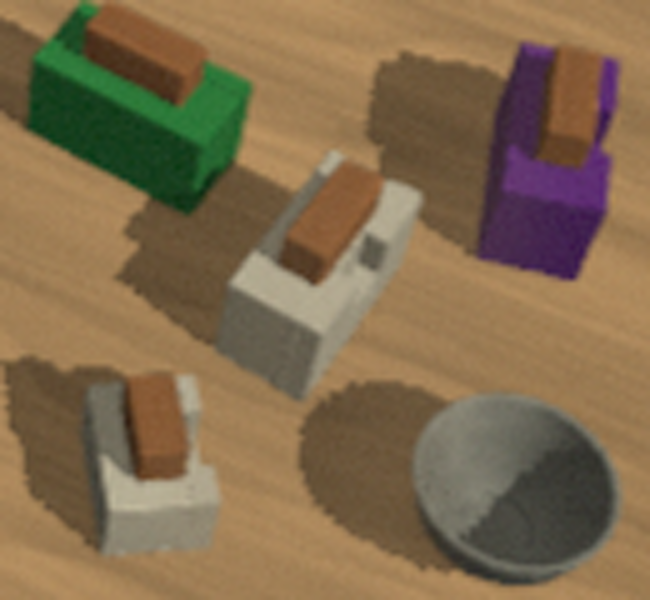

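View pics/c3.png

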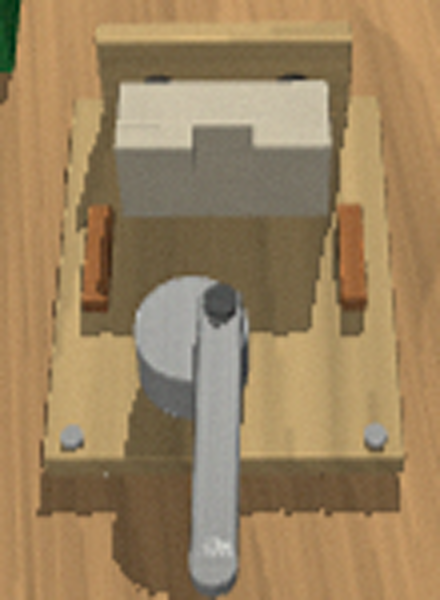

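View pics/c4.png

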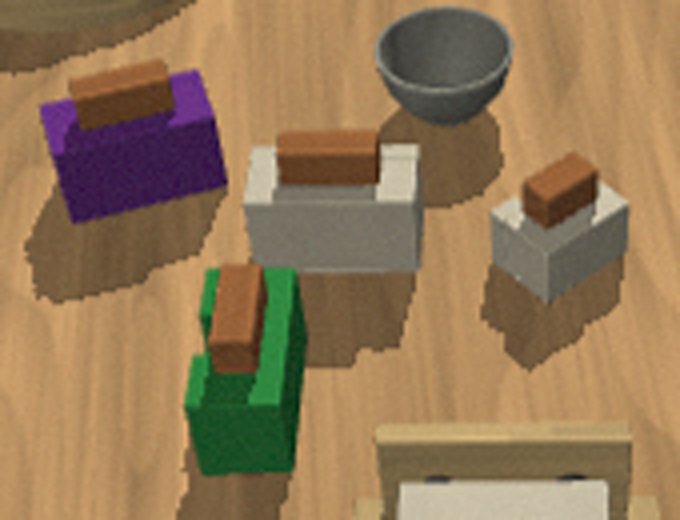

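```bash
cat > fit.py <<'E'
from plant import imaging
from h import *
from scipy.optimize import least_squares,minimize
cm={n:imaging.camera_model(n) for n in ['scene','side']}
M=np.load('m.npz')
half=[box(-.06,.06,-.03,.03,0,.07),box(-.035,.035,-.014,.014,.07,.1)]
spare=[box(-.04,.04,-.03,.03,0,.05),box(-.025,.025,-.014,.014,.05,.08)]
def fit(bx,ms,x0):
    f=lambda p:sum(np.abs(render(cm[n],[pose(*p,b) for b in bx])-m).sum()/m.sum() for n,m in ms.items())
    r=minimize(f,x0,method='Nelder-Mead',options=dict(initial_simplex=np.array(x0)+np.array([[0,0,0],[.02,0,0],[0,.02,0],[0,0,.2]]),xatol=1e-4,fatol=1e-4))
    return r.x,r.fun
ms={'scene':M['scene_half_1'],'side':M['side_half_0']}
x0=ray(cm['side'],(214,168),.05); print(x0)
for n in (['scene','side'],['scene'],['side']): print('half',n,fit(half,{k:ms[k] for k in n},[x0[0],x0[1],0.1]))
ms={'scene':M['scene_spare_0'],'side':M['side_spare_0']}
x0=ray(cm['side'],(269,174),.04)
for w in(-.5,.6,1.2): print('spare',fit(spare,ms,[x0[0],x0[1],w]))
S=lambda u,v:((u+.5)/4-.5+200,(v+.5)/4-.5+220); C=lambda u,v:((u+.5)/6-.5+150,(v+.5)/6-.5+120)
pts=[('side',S(117,147),(-60,35.5,90)),('side',S(330,150),(60,35.5,90)),('side',S(120,82),(-60,81.5,90)),('side',S(327,82),(60,81.5,90)),
('side',S(330,214),(60,35.5,20)),('side',S(118,214),(-60,35.5,20)),
('scene',C(317,362),(60,35.5,90)),('scene',C(388,412),(60,81.5,90)),('scene',C(543,253),(-60,81.5,90)),('scene',C(475,213),(-60,35.5,90))]
def res(p,l): return np.concatenate([proj(cm[n],pose(*p,np.array([P])/1e3))[0]-uv for n,uv,P in l])
for nm in ('all','side','scene'):
    l=[a for a in pts if nm in('all',a[0])]
    r=least_squares(res,[.5,-.2,0.],args=(l,)); print('clamp',nm,r.x,np.round(r.fun,1).reshape(-1,2).tolist())
E
python3 fit.py
```

```text
[0.46708621 0.24911654 0.05      ]
half ['scene', 'side'] (array([ 0.46314745,  0.24899087, -0.11768408]), np.float64(0.12903630449515047))
half ['scene'] (array([ 0.45958094,  0.24799648, -0.1232805 ]), np.float64(0.040501390867765795))
half ['side'] (array([ 0.46432484,  0.25089243, -0.13987491]), np.float64(0.038566068753397235))
spare (array([ 0.62042632,  0.21158627, -0.50283818]), np.float64(0.6399194048726669))
spare (array([0.62033218, 0.21352987, 0.55924534]), np.float64(0.24174834932686834))
spare (array([0.62119314, 0.21349372, 0.55745857]), np.float64(0.2391015067871069))
clamp all [ 0.53831418 -0.13184745 -0.1444058 ] [[-0.9, -0.0], [0.0, -0.6], [-0.3, -0.4], [0.3, -0.3], [-0.7, 0.6], [1.0, 0.4], [-0.6, 0.3], [0.1, -0.4], [0.3, 0.4], [-0.6, 0.2]]
clamp side [ 0.53847398 -0.13202005 -0.14499555] [[-0.8, 0.0], [0.1, -0.5], [-0.2, -0.4], [0.4, -0.2], [-0.6, 0.7], [1.1, 0.5]]
clamp scene [ 0.53773625 -0.13163206 -0.14405573] [[-0.4, 0.2], [0.3, -0.5], [0.5, 0.3], [-0.4, 0.0]]
```

```bash
cat > go.py <<'E'
from plant import robot
import numpy as np,sys
from scipy.spatial.transform import Rotation as R
# usage: go.py x y z yaw : tool y down, jaw axis z = +-(dir yaw rotated +y)
def plan(x,y,z,yaw,flip=None):
    s=robot.read_state(); A=R.from_rotvec(s['orientation']); M=A.as_matrix()
    best=None
    for sg in (1,-1):
        zt=sg*np.array([-np.sin(yaw),np.cos(yaw),0]); yt=np.array([0,0,-1.]); xt=np.cross(yt,zt)
        T=R.from_matrix(np.c_[xt,yt,zt]); d=(A.inv()*T).as_rotvec(degrees=True)
        if best is None or np.linalg.norm(d)<np.linalg.norm(best[0]): best=(d,sg)
    dp=np.array([x,y,z])-s['tool_pos']
    print('t',round(s['t'],2),'pos',np.round(s['tool_pos'],4),'open',round(s['opening'],4),'F',np.round(s['force'],1),'q',np.round(s['q'],2))
    print('toolaxes z',np.round(M[:,2],3),'x',np.round(M[:,0],3),'y',np.round(M[:,1],3))
    print('shift tool mm',np.round(M.T@dp*1e3,1),'rot deg',np.round(best[0],2),'sg',best[1])
if __name__=='__main__': plan(*map(float,sys.argv[1:5]))
E
python3 go.py .463 .249 .2 -.125
python3 - <<'E'
from plant import imaging
from h import *
cm=imaging.camera_model('side'); c=np.array([.538,-.132]);w=-.144
Rm=np.array([[np.cos(w),-np.sin(w)],[np.sin(w),np.cos(w)]])
for uv in((213,560),(215,520),(217,440)):
    p=ray(cm,((uv[0]+.5)/4+199.5,(uv[1]+.5)/4+219.5),.099); l=Rm.T@(p[:2]-c); v=l-[0,-.0655]; print(l,np.arctan2(-v[0],-v[1]),np.hypot(*v))
E
```

```text
t 0.7 pos [ 0.2363 -0.5515  0.2377] open 0.0929 F [-0.2  0.3  0.1] q [-1.25  0.13  1.49  0.    1.52 -0.09]
toolaxes z [ 0.394 -0.919  0.   ] x [-0.919 -0.394 -0.   ] y [ 0. -0. -1.]
shift tool mm [-523.6   37.6 -646.6] rot deg [-0.   30.35 -0.  ] sg -1
[ 0.00143563 -0.19489179] -0.011094738439558634 0.129399750057871
[ 0.00190434 -0.1766253 ] -0.017135167712596516 0.11114161825595441
[ 0.00193993 -0.13815198] -0.026695388633509336 0.07267787300204584
```

{"api": "carry_out", "payload": {"motion": [-0.028,0,-0.0345,0,0,0,0.2,-0.028,0,-0.0345,0,0,0,0.2,-0.028,0,-0.0345,0,0,0,0.2,-0.028,0,-0.0345,0,0,0,0.2,-0.028,0,-0.0345,0,0,0,0.2]}}

```text
t: 1.2
tool_pos: [0.2966, -0.3351, 0.235]
orientation: [-0.405, 2.006, -2.001]
force: [0.4, -0.1, 1.0]
opening: 0.0583
```

{"api": "carry_out", "payload": {"motion": [-0.028,0,-0.0345,0,0,0,0.2,-0.028,0,-0.0345,0,0,0,0.2,-0.028,0,-0.0345,0,0,0,0.2,-0.028,0,-0.0345,0,0,0,0.2,-0.028,0,-0.0345,0,0,0,0.2]}}

```text
t: 1.7
tool_pos: [0.3598, -0.1138, 0.2363]
orientation: [-0.397, 2.003, -2.005]
force: [1.2, -1.1, -0.7]
opening: 0.0559
```

{"api": "carry_out", "payload": {"motion": [-0.028,0,-0.0345,0,0,0,0.2,-0.028,0,-0.0345,0,0,0,0.2,-0.028,0,-0.0345,0,0,0,0.2,-0.028,0,-0.0345,0,0,0,0.2,-0.028,0,-0.0345,0,0,0,0.2]}}

```text
t: 2.2
tool_pos: [0.424, 0.1089, 0.2388]
orientation: [-0.389, 1.998, -2.004]
force: [1.3, -0.9, 0.1]
opening: 0.0559
```

{"api": "carry_out", "payload": {"motion": [0,0,0,0,7.5,0,0.2,0,0,0,0,7.5,0,0.2,0,0,0,0,7.5,0,0.2,0,0,0,0,7.5,0,0.2,0,0,0,0,0,0,0.2]}}

```text
t: 2.7
tool_pos: [0.4241, 0.1168, 0.239]
orientation: [-0.159, -2.157, 2.154]
force: [0.1, 0.3, 0.2]
opening: 0.0559
```

```bash
python3 go.py .463 .249 .2 -.125
```

```text
t 2.7 pos [0.4241 0.1168 0.239 ] open 0.0559 F [0.1 0.3 0.2] q [ 0.15 -0.33  1.92 -0.    1.54  1.86]
toolaxes z [-0.136 -0.991 -0.002] x [-0.991  0.136 -0.011] y [ 0.011  0.001 -1.   ]
shift tool mm [ -20.1   39.6 -136.2] rot deg [ 0.12 -0.64 -0.63] sg -1
```

{"api": "carry_out", "payload": {"motion": [-0.005,0.01,-0.035,0,-0.3,-0.3,0.2,-0.005,0.01,-0.035,0,-0.3,-0.3,0.2,-0.005,0.01,-0.035,0,0,0,0.2,-0.005,0.01,-0.035,0,0,0,0.2,0,0,0,0,0,0,0.2]}}

```text
t: 3.2
tool_pos: [0.4643, 0.2569, 0.1996]
orientation: [-0.123, -2.171, 2.165]
force: [-1.0, 0.1, -0.2]
opening: 0.0556
```

```bash
python3 go.py .463 .249 .15 -.125
python3 - <<'E'
from plant import robot, imaging, models
from h import *
im=imaging.read_camera('wrist'); cm=imaging.camera_model('wrist')
cv2.imwrite('pics/w1.png',im); 
import pickle; pickle.dump(cm,open('w1.pkl','wb')); print(cm)
for r in models.outline_of('wrist','half')[:3]: print(r['confidence'],r['pixel'],r['pixels'].sum())
E
```

```text
t 3.2 pos [0.4643 0.2569 0.1996] open 0.0556 F [-1.   0.1 -0.2] q [ 0.41 -0.04  1.74  0.    1.44  2.09]
toolaxes z [-0.108 -0.994 -0.003] x [-0.994  0.108 -0.005] y [ 0.005  0.002 -1.   ]
shift tool mm [ 0.7 49.6  8.1] rot deg [ 0.17  0.94 -0.27] sg -1
{'K': array([[313.92434768,   0.        , 257.76647574],
       [  0.        , 313.92434768, 196.54355277],
       [  0.        ,   0.        ,   1.        ]]), 'position': array([0.54530331, 0.24669255, 0.34848845]), 'orientation': array([ 1.95376724, -2.17767269, -0.32859612])}
0.92 [266.7, 188.4] 8329
0.84 [414.8, 230.3] 10442
0.74 [213.9, 349.9] 3064
```

View pics/w1.png

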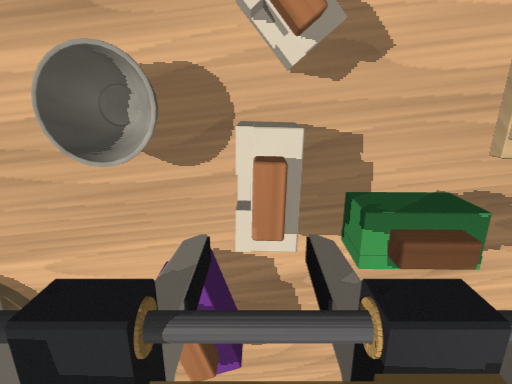

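Run:
```python
from h import *
import pickle; cm=pickle.load(open('w1.pkl','rb'))
for z,l in((.07,[(238,128),(303,128),(299,251),(236,251)]),(.1,[(254,157),(287,157),(285,241),(252,241)])):
    P=np.array([ray(cm,p,z) for p in l]); print(np.round(P,4).tolist(),P.mean(0)); 
    for a,b in((0,1),(1,2),(2,3),(3,0)):
        v=P[b]-P[a]; print(np.hypot(*v[:2]),np.arctan2(v[1],v[0]))
```

```text
[[0.5241, 0.2667, 0.07], [0.518, 0.2105, 0.07], [0.4004, 0.2223, 0.07], [0.407, 0.2837, 0.07]] [0.46239614 0.2457896  0.07      ]
0.05652426054029712 -1.6791836506984918
0.1181922052255963 3.042231617297245
0.06175426842941797 1.4630586390859825
0.11830078494379952 -0.14358601080888797
[[0.5025, 0.2548, 0.1], [0.4997, 0.2286, 0.1], [0.4269, 0.2363, 0.1], [0.4299, 0.2647, 0.1]] [0.46476014 0.24607176 0.1       ]
0.02630532147178644 -1.6790440536314397
0.07323572978439512 3.036792520184606
0.028567177995168804 1.4629997147683584
0.07327573723627097 -0.13567316240578542
```

{"api": "carry_out", "payload": {"motion": [0,0.015,0.005,0,0.4,0,0.2,0,0.02,0.005,0,0,0,0.2,0,0.02,0,0,0,0,0.2,0,0.02,0,0,0,0,0.2,0,0,0,0,0,0,0.2]}}

```text
t: 3.8
tool_pos: [0.4645, 0.2383, 0.1236]
orientation: [-0.139, -2.168, 2.163]
force: [-1.0, -0.1, -0.5]
opening: 0.056
```

```bash
python3 go.py .463 .247 .094 -.118
```

```text
t 3.8 pos [0.4645 0.2383 0.1236] open 0.056 F [-1.  -0.1 -0.5] q [ 0.38 -0.    1.84 -0.    1.29  2.07]
toolaxes z [-0.117 -0.993 -0.003] x [-0.993  0.117 -0.011] y [ 0.011  0.002 -1.   ]
shift tool mm [ 2.8 29.6 -8.4] rot deg [ 0.16  0.03 -0.6 ] sg -1
```

{"api": "carry_out", "payload": {"motion": [0.003,0,-0.007,0,0,-0.5,0.2,0,0,0,0,0,0,0.2,0,0.01,0,0,0,0,0.2,0,0.01,0,0,0,0,0.2,0,0.004,0,0,0,0,0.2]}}

```text
t: 4.3
tool_pos: [0.4646, 0.2453, 0.102]
orientation: [-0.136, -2.169, 2.158]
force: [-0.2, 0.8, 0.0]
opening: 0.0559
```

```bash
python3 go.py .463 .247 .094 -.118
```

```text
t 4.3 pos [0.4646 0.2453 0.102 ] open 0.0559 F [-0.2  0.8  0. ] q [0.39 0.03 1.85 0.   1.25 2.08]
toolaxes z [-0.118 -0.993 -0.006] x [-0.993  0.118 -0.007] y [ 0.008  0.005 -1.   ]
shift tool mm [ 1.8  8.  -1.5] rot deg [ 0.33 -0.03 -0.4 ] sg -1
```

{"api": "carry_out", "payload": {"motion": [0.002,0.007,-0.0015,0,0,-0.3,0.2,0,0.001,0,0,0,0,0.2,0,0,0,0,0,0,-0.2,0,0,0,0,0,0,-1,0,0,0,0,0,0,-1], "squeeze": 40}}

```text
t: 4.8
tool_pos: [0.4621, 0.2472, 0.0922]
orientation: [-0.128, -2.166, 2.155]
force: [-0.3, -0.0, -0.0]
opening: 0.0364
```

{"api": "carry_out", "payload": {"motion": [0,0,0,0,0,0,-1,0,0,0,0,0,0,-1,0,0,0,0,0,0,-1,0,-0.01,0,0,0,0,-1,0,-0.01,0,0,0,0,-1]}}

```text
t: 5.3
tool_pos: [0.4603, 0.2464, 0.1111]
orientation: [-0.123, -2.162, 2.155]
force: [1.1, 0.1, -4.6]
opening: 0.0276
```

```bash
python3 go.py .463 .247 .2 -.118
```

```text
t 5.3 pos [0.4603 0.2464 0.1111] open 0.0276 F [ 1.1  0.1 -4.6] q [0.39 0.02 1.84 0.   1.28 2.08]
toolaxes z [-0.118 -0.993 -0.003] x [-0.993  0.118  0.004] y [-0.004  0.003 -1.   ]
shift tool mm [ -2.2 -88.9  -1.2] rot deg [ 0.16 -0.    0.25] sg -1
```

{"api": "carry_out", "payload": {"motion": [0,-0.025,0,0,0,0,-1,0,-0.03,0,0,0,0,-1,0,-0.03,0,0,0,0,-1,-0.005,-0.02,0.01,0,0,0,-1,-0.01,-0.005,0.025,0,0.5,0,-1]}}

```text
t: 5.8
tool_pos: [0.4694, 0.2102, 0.2278]
orientation: [-0.126, -2.157, 2.152]
force: [0.9, -0.2, -4.8]
opening: 0.0276
```

{"api": "carry_out", "payload": {"motion": [-0.013,0,0.035,0,0.3,0,-1,-0.013,0,0.035,0,0.3,0,-1,-0.013,0,0.035,0,0.3,0,-1,-0.013,0,0.035,0,0,0,-1,-0.013,0,0.035,0,0,0,-1]}}

```text
t: 6.3
tool_pos: [0.5122, 0.0239, 0.234]
orientation: [-0.146, -2.157, 2.147]
force: [0.4, 0.8, -4.9]
opening: 0.0281
```

```bash
python3 go.py .538 -.132 .225 -.144
```

```text
t 6.3 pos [0.5122 0.0239 0.234 ] open 0.0281 F [ 0.4  0.8 -4.9] q [-0.06 -0.11  1.73  0.    1.51  1.65]
toolaxes z [-0.134 -0.991 -0.005] x [-0.991  0.134 -0.   ] y [ 0.001  0.004 -1.   ]
shift tool mm [-46.5   8.3 151.1] rot deg [ 0.26  0.54 -0.01] sg -1
```

{"api": "carry_out", "payload": {"motion": [-0.01,0,0.035,0,0.4,0,-1,-0.01,0,0.035,0,0,0,-1,-0.01,0,0.035,0,0,0,-1,-0.008,0,0.025,0,0,0,-1,0,0,0,0,0,0,-1]}}

```text
t: 6.8
tool_pos: [0.531, -0.1207, 0.2371]
orientation: [-0.16, -2.148, 2.144]
force: [-0.3, -0.5, -3.7]
opening: 0.028
```

{"api": "carry_out", "payload": {"motion": [0,0,0,0,0,0,-1,0,0,0,0,0,0,-1,0,0,0,0,0,0,-1,0,0,0,0,0,0,-1,0,0,0,0,0,0,-1]}}

```text
t: 7.3
tool_pos: [0.5304, -0.1181, 0.2382]
orientation: [-0.158, -2.151, 2.143]
force: [-0.0, -0.3, -4.6]
opening: 0.028
```

```bash
python3 go.py .538 -.132 .225 -.144
python3 - <<'E'
from plant import robot, imaging, models
from h import *
import pickle
im=imaging.read_camera('wrist'); cm=imaging.camera_model('wrist')
cv2.imwrite('pics/w2.png',im); pickle.dump(cm,open('w2.pkl','wb'))
for n in('side','scene'): cv2.imwrite(f'pics/{n}2.png',imaging.read_camera(n))
im=cv2.imread('pics/side2.png'); crop(im,190,170,320,370,3,'pics/s2c.png')
E
```

```text
t 7.3 pos [ 0.5304 -0.1181  0.2382] open 0.028 F [-0.  -0.3 -4.6] q [-0.32 -0.02  1.65  0.    1.52  1.4 ]
toolaxes z [-0.145 -0.989 -0.004] x [-0.989  0.145 -0.001] y [ 0.002  0.003 -1.   ]
shift tool mm [-9.5 13.2 12.7] rot deg [ 0.2  -0.07 -0.09] sg -1
```

View pics/w2.png

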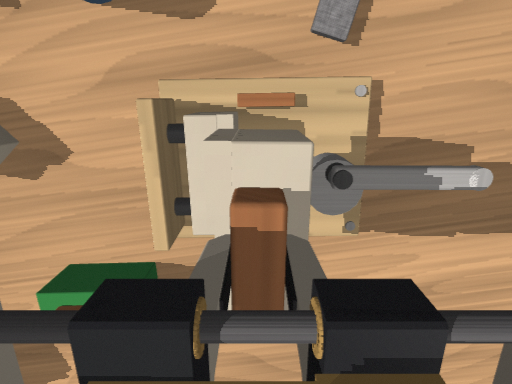

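View pics/s2c.png

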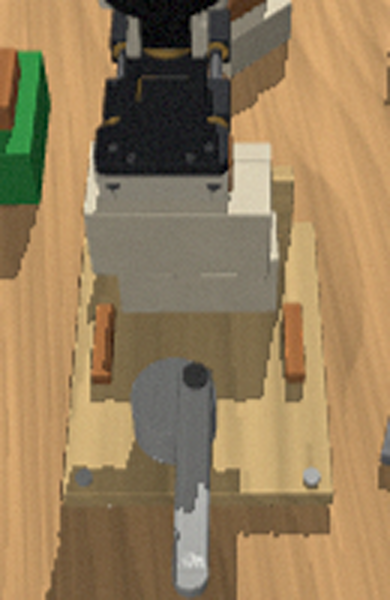

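View pics/scene2.png

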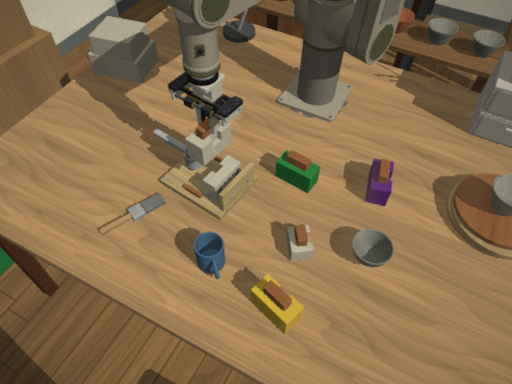

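```bash
python3 - <<'E'
from plant import imaging
from h import *
import pickle
cm=imaging.camera_model('side')
tcp=np.array([.5304,-.1181]);w=-.146
Rm=np.array([[np.cos(w),-np.sin(w)],[np.sin(w),np.cos(w)]])
for uv in((85,213),(272,213),(271,145),(93,143)):
    p=ray(cm,(190+(uv[0]+.5)/3-.5,170+(uv[1]+.5)/3-.5),.216); print(p,Rm.T@(p[:2]-tcp))
wm=pickle.load(open('w2.pkl','rb'))
for uv in((205,139),(312,143)):
    p=ray(wm,uv,.216); print('wrist',p,Rm.T@(p[:2]-tcp))
# clamp in wrist: mate top corners
w=-.144;Rm=np.array([[np.cos(w),-np.sin(w)],[np.sin(w),np.cos(w)]])
for nm,P in(('mate +x back',(60,81.5,90)),('mate -x back',(-60,81.5,90)),('bolt pivot',(0,-65.5,100)),('fence',(65,0,34))):
    print(nm,proj(wm,pose(.538,-.132,-.144,np.array([P])/1e3)))
print(proj(wm,pose(.538,-.132,-.144,np.array([(95,122,20),(65,0,34),(79,20,34),(95,-110,20)])/1e3)))
E
python3 -c "
import cv2
im=cv2.imread('pics/w2.png');cv2.imwrite('pics/w2c.png',cv2.resize(im[70:250,130:380],None,fx=3,fy=3,interpolation=2))
im=cv2.imread('pics/scene2.png');cv2.imwrite('pics/sc2c.png',cv2.resize(im[90:220,150:270],None,fx=4.5,fy=4.5,interpolation=2))"
```

```text
[ 0.47022517 -0.13806406  0.216     ] [-0.05663022 -0.02850601]
[ 0.58752933 -0.15479188  0.216     ] [ 0.06185953 -0.02799023]
[ 0.59614936 -0.09931234  0.216     ] [0.06231658 0.02815311]
[ 0.47901997 -0.08066653  0.216     ] [-0.05627928  0.02956035]
wrist [ 0.59532345 -0.09859855  0.216     ] [0.06139562 0.02873916]
wrist [ 0.58493383 -0.15522857  0.216     ] [ 0.05935518 -0.02879988]
mate +x back [[183.06558595 113.20760282]]
mate -x back [[191.42260736 234.03809293]]
bolt pivot [[341.79944478 179.70423695]]
fence [[270.25782913 106.08044053]]
[[158.48325732  77.31442135]
 [270.25782913 106.08044053]
 [251.61614076  92.4113908 ]
 [370.96451042  77.11068233]]
```

View pics/w2c.png

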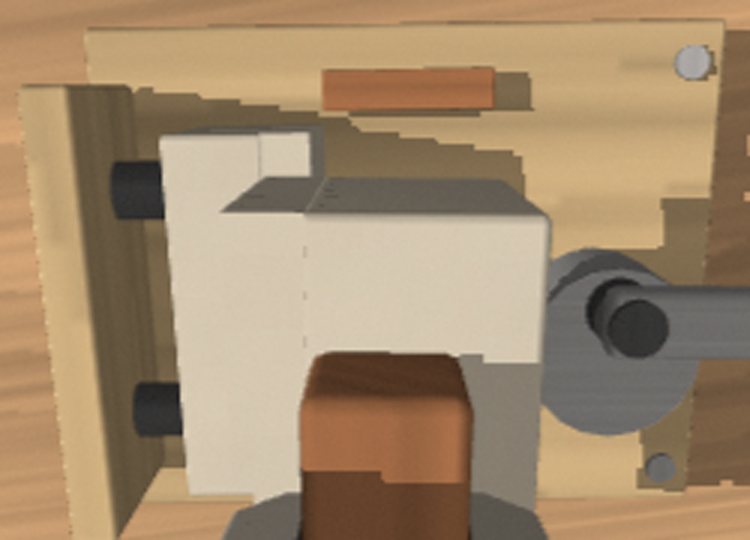

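View pics/sc2c.png

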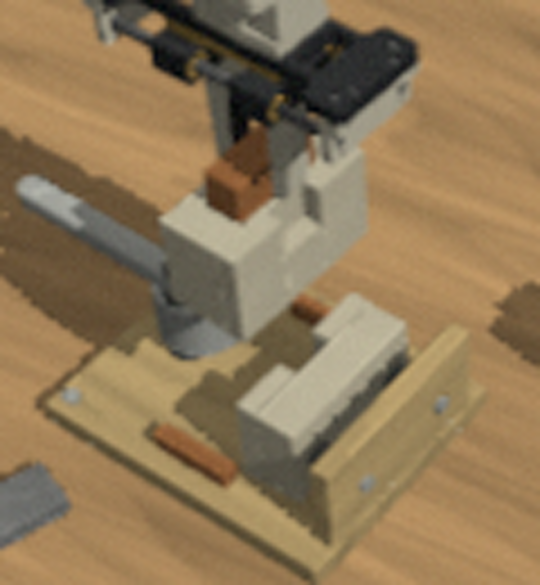

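{"api": "carry_out", "payload": {"motion": [-0.004,0.005,0.006,0,0,0,-1,-0.003,0.01,0.005,0,0,0,-1,0,0.01,0,0,0,0,-1,0,0,0,0,0,0,-1,0,0,0,0,0,0,-1]}}

```text
t: 7.95
tool_pos: [0.5358, -0.1314, 0.2095]
orientation: [-0.157, -2.15, 2.142]
force: [-0.2, -0.4, -4.3]
opening: 0.0278
```

```bash
python3 go.py .536 -.1317 .15 -.144
```

```text
t 7.95 pos [ 0.5358 -0.1314  0.2095] open 0.0278 F [-0.2 -0.4 -4.3] q [-0.34  0.02  1.66  0.    1.47  1.38]
toolaxes z [-0.145 -0.989 -0.004] x [-0.989  0.145  0.   ] y [ 0.     0.004 -1.   ]
shift tool mm [-0.2 59.5  0.5] rot deg [ 0.21 -0.11  0.02] sg -1
```

{"api": "carry_out", "payload": {"motion": [0,0.015,0,0,0,0,-1,0,0.015,0,0,0,0,-1,0,0.015,0,0,0,0,-1,0,0.01,0,0,0,0,-1,0,0,0,0,0,0,-1]}}

```text
t: 8.45
tool_pos: [0.535, -0.1306, 0.1487]
orientation: [-0.155, -2.15, 2.141]
force: [-0.1, 0.4, -4.8]
opening: 0.0275
```

```bash
python3 go.py .536 -.1317 .113 -.144
```

```text
t 8.45 pos [ 0.535  -0.1306  0.1487] open 0.0275 F [-0.1  0.4 -4.8] q [-0.33  0.06  1.73  0.    1.36  1.38]
toolaxes z [-0.145 -0.989 -0.004] x [-0.989  0.145  0.002] y [-0.001  0.004 -1.   ]
shift tool mm [-1.2 35.7  1.1] rot deg [ 0.23 -0.09  0.11] sg -1
```

{"api": "carry_out", "payload": {"motion": [-0.001,0.01,0.001,0,0,0,-1,0,0.01,0,0,0,0,-1,0,0.005,0,0,0,0,-1,0,0.003,0,0,0,0,-1,0,0,0,0,0,0,-1]}}

```text
t: 8.95
tool_pos: [0.5363, -0.1318, 0.1187]
orientation: [-0.156, -2.15, 2.141]
force: [0.4, -0.2, -4.2]
opening: 0.0278
```

```bash
python3 go.py .536 -.1317 .112 -.144;python3 - <<'E'
from plant import imaging
from h import *
for n,b in (('side',(190,190,320,370)),('scene',(150,90,270,220))):
    im=imaging.read_camera(n); crop(im,*b,4,f'pics/{n}3.png')
E
```

```text
t 8.95 pos [ 0.5363 -0.1318  0.1187] open 0.0278 F [ 0.4 -0.2 -4.2] q [-0.34  0.09  1.75  0.    1.3   1.38]
toolaxes z [-0.145 -0.989 -0.004] x [-0.989  0.145  0.001] y [-0.     0.004 -1.   ]
shift tool mm [ 0.3  6.7 -0. ] rot deg [ 0.22 -0.09  0.06] sg -1
```

View pics/side3.png

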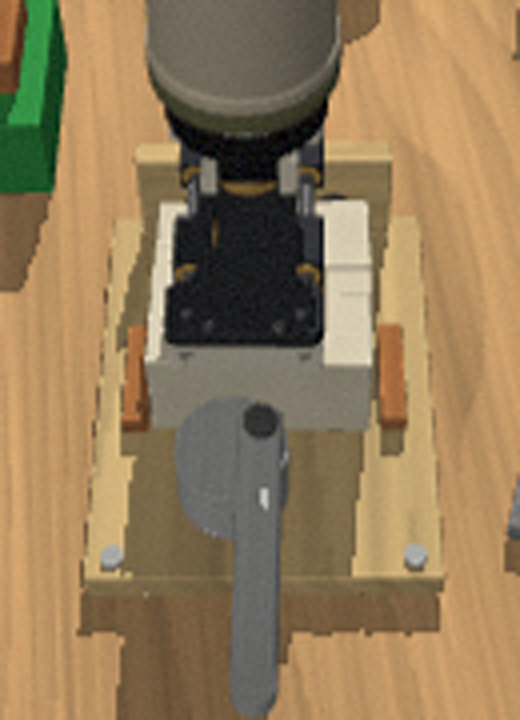

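View pics/scene3.png

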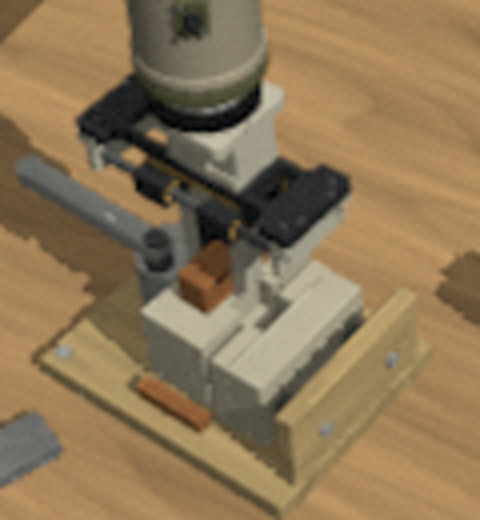

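{"api": "carry_out", "payload": {"motion": [0,0.002,0,0,0,0,-1,0,0.0015,0,0,0,0,-1,0,0.0015,0,0,0,0,-1,0,0.001,0,0,0,0,-1,0,0,0,0,0,0,-1]}}

```text
t: 9.55
tool_pos: [0.5377, -0.1322, 0.1145]
orientation: [-0.16, -2.15, 2.144]
force: [-0.6, -0.4, -6.2]
opening: 0.0277
```

{"api": "carry_out", "payload": {"motion": [0,0.001,0,0,0,0,-1,0,0.001,0,0,0,0,-1,0,0.001,0,0,0,0,-1,0,0,0,0,0,0,-1,0,0,0,0,0,0,-1]}}

```text
t: 10.05
tool_pos: [0.5383, -0.1323, 0.1126]
orientation: [-0.161, -2.151, 2.145]
force: [-0.5, -0.2, -4.3]
opening: 0.0277
```

{"api": "carry_out", "payload": {"motion": [0.001,0.001,0,0,0,0,-1,0.001,0.001,0,0,0,0,-1,0,0,0,0,0,0,-1,0,0,0,0,0,0,-1,0,0,0,0,0,0,-1]}}

```text
t: 10.55
tool_pos: [0.5381, -0.1323, 0.1127]
orientation: [-0.166, -2.152, 2.148]
force: [0.5, 1.2, 0.2]
opening: 0.0275
```

{"api": "carry_out", "payload": {"motion": [0,0.001,0,0,0,0,-1,0,0.001,0,0,0,0,-1,0,0,0,0,0,0,-1,0,0,0,0,0,0,-1,0,0,0,0,0,0,-1]}}

```text
t: 11.05
tool_pos: [0.5385, -0.1322, 0.1124]
orientation: [-0.167, -2.153, 2.148]
force: [-0.4, 0.2, 1.4]
opening: 0.0277
```

```bash
python3 go.py .536 -.1317 .112 -.144
```

```text
t 11.05 pos [ 0.5385 -0.1322  0.1124] open 0.0277 F [-0.4  0.2  1.4] q [-0.34  0.1   1.76  0.    1.28  1.38]
toolaxes z [-0.145 -0.989 -0.003] x [-0.989  0.145 -0.009] y [ 0.01   0.002 -1.   ]
shift tool mm [ 2.5  0.4 -0.1] rot deg [ 0.17 -0.08 -0.53] sg -1
```

{"api": "carry_out", "payload": {"motion": [0,0,0,0,0,0,-0.36,0,0,0,0,0,0,-0.3,0,0,0,0,0,0,-0.2,0,0,0,0,0,0,-0.05,0,0,0,0,0,0,-0.05]}}

```text
t: 11.55
tool_pos: [0.5384, -0.1326, 0.1118]
orientation: [-0.167, -2.152, 2.148]
force: [0.5, -0.3, 0.6]
opening: 0.0434
```

{"api": "carry_out", "payload": {"motion": [0,-0.01,0,0,0,0,-0.05,0,-0.02,0,0,0,0,-0.05,0,-0.03,0,0,0,0,-0.05,0,-0.03,0,0,0,0,-0.05,0,-0.03,0,0,0,0,-0.05]}}

```text
t: 12.05
tool_pos: [0.5339, -0.1316, 0.2322]
orientation: [-0.156, -2.15, 2.141]
force: [0.7, 0.1, -0.2]
opening: 0.0444
```

```bash
python3 - <<'E'
from plant import imaging
from h import *
import pickle
for n,b in (('side',(190,190,320,370)),('scene',(150,90,270,220))):
    im=imaging.read_camera(n); crop(im,*b,4,f'pics/{n}4.png')
im=imaging.read_camera('wrist');pickle.dump(imaging.camera_model('wrist'),open('w4.pkl','wb'));cv2.imwrite('pics/w4.png',im)
E
python3 go.py .538 -.132 .2 -.144
```

```text
t 12.2 pos [ 0.5359 -0.1323  0.2345] open 0.0442 F [ 0.5 -0.2 -0.3] q [-0.34 -0.    1.63  0.    1.51  1.38]
toolaxes z [-0.145 -0.989 -0.003] x [-0.989  0.145 -0.005] y [ 0.006  0.002 -1.   ]
shift tool mm [-1.9 34.5 -0.5] rot deg [ 0.17 -0.09 -0.3 ] sg -1
```

View pics/w4.png

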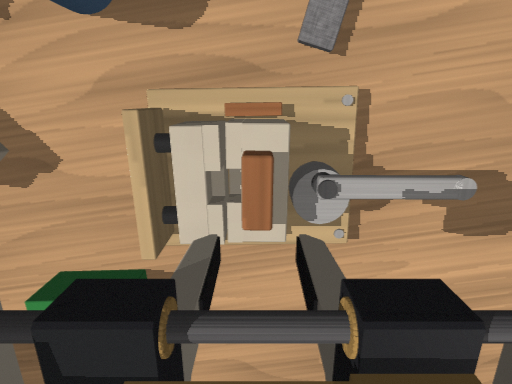

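View pics/scene4.png

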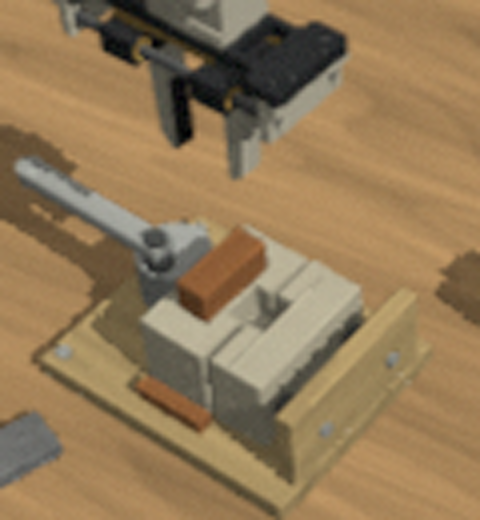

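View pics/side4.png

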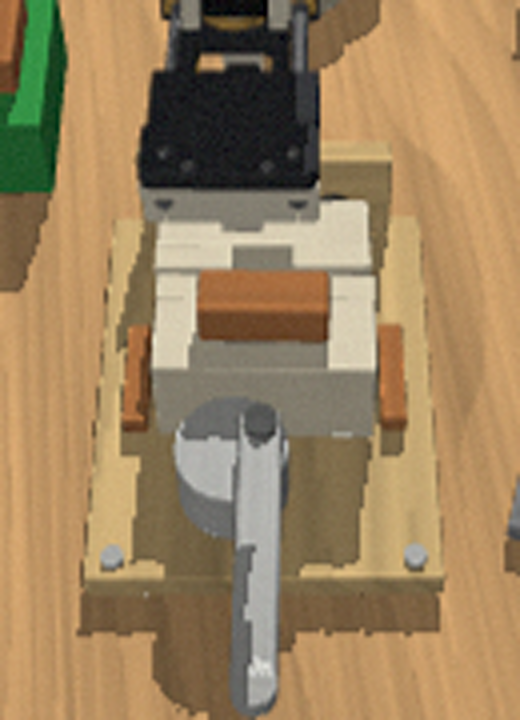

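{"api": "carry_out", "payload": {"motion": [-0.009,0,0.03,0,0,0,-0.3,-0.01,0,0.037,0,0,0,-0.6,-0.01,0,0.037,0,0,0,-1,-0.01,0,0.037,0,0,0,-1,-0.008,0,0.034,0,0,0,-1], "squeeze": 40}}

```text
t: 12.7
tool_pos: [0.5571, -0.3122, 0.2314]
orientation: [-0.151, -2.158, 2.145]
force: [-0.6, 0.1, -0.2]
opening: 0.0086
```

{"api": "carry_out", "payload": {"motion": [0,0,0,0,-8.5,0,-1,0,0,0,0,-8.5,0,-1,0,0,0,0,-8.5,0,-1,0,0,0,0,-8.5,0,-1,0,0,0,0,-8.5,0,-1]}}

```text
t: 13.2
tool_pos: [0.5531, -0.3172, 0.2235]
orientation: [-0.595, 1.885, -1.861]
force: [0.7, -0.4, 0.3]
opening: 0.0005
```

{"api": "carry_out", "payload": {"motion": [0,0,0,0,-8.5,0,-1,0,0,0,0,-8.5,0,-1,0,0,0,0,-8.5,0,-1,0,0,0,0,-8.5,0,-1,0,0,0,0,-8.5,0,-1]}}

```text
t: 13.7
tool_pos: [0.5501, -0.3155, 0.2169]
orientation: [-1.105, 1.381, -1.342]
force: [0.1, -0.2, 0.3]
opening: 0.0009
```

{"api": "carry_out", "payload": {"motion": [0,0,0,0,-8.5,0,-1,0,0,0,0,-8.5,0,-1,0,0,0,0,-8.5,0,-1,0,0,0,0,-8.5,0,-1,0,0,0,0,-8.5,0,-1]}}

```text
t: 14.2
tool_pos: [0.5472, -0.3135, 0.2104]
orientation: [-1.41, 0.827, -0.775]
force: [0.3, 0.1, -0.6]
opening: 0.0008
```

{"api": "carry_out", "payload": {"motion": [0,0,0,0,-8.5,0,-1,0,0,0,0,-8.5,0,-1,0,0,0,0,-8.5,0,-1,0,0,0,0,-8.5,0,-1,0,0,0,0,-3,0,-1]}}

```text
t: 14.7
tool_pos: [0.5443, -0.3115, 0.204]
orientation: [-1.529, 0.319, -0.262]
force: [-1.2, -0.1, 0.0]
opening: 0.0004
```

```bash
python3 go.py .557 -.312 .2 -.144
```

```text
t 14.7 pos [ 0.5443 -0.3115  0.204 ] open 0.0004 F [-1.2 -0.1  0. ] q [-0.6   0.26  1.4   0.    1.52 -1.8 ]
toolaxes z [0.363 0.932 0.015] x [ 0.931 -0.362 -0.04 ] y [-0.032  0.028 -0.999]
shift tool mm [12.2  3.5  4.1] rot deg [ -1.1  -13.02  -2.19] sg 1
```

{"api": "carry_out", "payload": {"motion": [0.004,0,0,-0.5,-6.5,-1,-1,0.004,0,0.002,-0.5,-6.5,-1,-1,0.004,0,0.002,0,0,0,-1,0,0.02,0,0,0,0,-1,0,0.02,0,0,0,0,-1]}}

```text
t: 15.2
tool_pos: [0.5563, -0.3099, 0.1614]
orientation: [-1.565, 0.115, -0.108]
force: [0.1, 0.1, -0.6]
opening: 0.0002
```

```bash
python3 go.py .557 -.312 .094 -.144
python3 - <<'E'
from plant import imaging
from h import *
im=imaging.read_camera('side'); crop(im,170,190,350,384,3,'pics/side5.png')
im=imaging.read_camera('wrist');cv2.imwrite('pics/w5.png',im)
E
```

```text
t 15.2 pos [ 0.5563 -0.3099  0.1614] open 0.0002 F [ 0.1  0.1 -0.6] q [-0.59  0.28  1.46  0.    1.41 -2.02]
toolaxes z [0.141 0.99  0.003] x [ 0.99  -0.141 -0.005] y [-0.004  0.003 -1.   ]
shift tool mm [ 1.3 67.4 -2.2] rot deg [-0.16  0.13 -0.26] sg 1
```

View pics/side5.png

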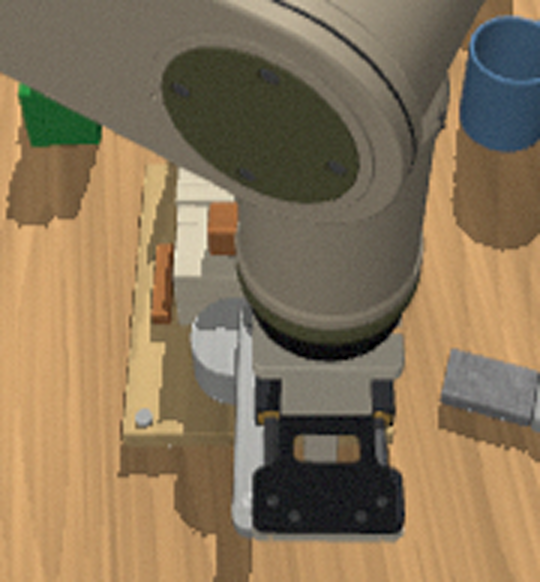

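View pics/w5.png

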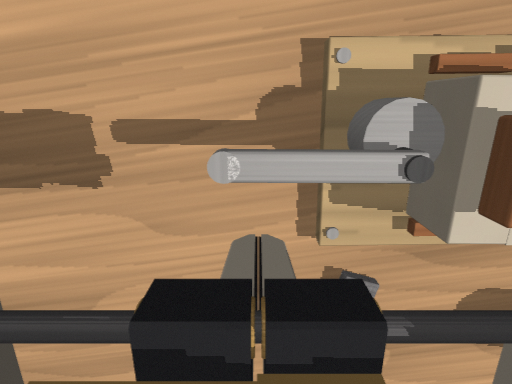

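{"api": "carry_out", "payload": {"motion": [0.001,0.02,0,0,0,0,-1,0,0.02,0,0,0,0,-1,0,0.02,0,0,0,0,-1,0,0.007,0,0,0,0,-1,0,0,0,0,0,0,-1]}}

```text
t: 15.8
tool_pos: [0.5559, -0.3088, 0.0925]
orientation: [-1.561, 0.126, -0.111]
force: [-0.5, -1.2, -0.7]
opening: 0.0005
```

```bash
cat > lev.py <<'E'
from plant import robot
import numpy as np,sys
from scipy.spatial.transform import Rotation as R
C=np.array([.538,-.132]);w=-.144
Rm=np.array([[np.cos(w),-np.sin(w)],[np.sin(w),np.cos(w)]]); piv=C+Rm@[0,-.0655]
s=robot.read_state(); M=R.from_rotvec(s['orientation']).as_matrix()
l=Rm.T@(s['tool_pos'][:2]-piv); r=np.hypot(*l); ta=np.arctan2(-l[0],-l[1])
off=.0185
a=ta+np.arcsin(off/r)   # lever angle if touching
tyaw=np.arctan2(-M[0,2],M[1,2]) # yaw of tool z
print('t',round(s['t'],2),'pos',np.round(s['tool_pos'],4),'loc',np.round(l,4),'a(touch)',round(a,3),'r along',round(r*np.cos(ta-a),4),'tool-angle a',round(w-tyaw,3),'tilt y',np.round(M[:,1],3),'q6',round(s['q'][5],2),'F',np.round(s['force'],1),'F along -x tool',round(float(-s['force']@M[:,0]),2))
def tgt(a,rr=.110,gap=0):
    u=np.array([-np.sin(a),-np.cos(a)]); t=np.array([-np.cos(a),np.sin(a)])
    p=piv+Rm@(u*rr-t*(off+gap)); d=np.array([*p,.093])-s['tool_pos']
    yaw=w-a; zt=np.array([-np.sin(yaw),np.cos(yaw),0]); yt=np.array([0,0,-1.]); T=R.from_matrix(np.c_[np.cross(yt,zt),yt,zt])
    print('to a=%.2f'%a,'shift tool mm',np.round(M.T@d*1e3,1),'rot',np.round((R.from_matrix(M).inv()*T).as_rotvec(degrees=True),2))
for a in map(float,sys.argv[1:]): tgt(a)
E
python3 lev.py 0 .1 .2 .4
```

```text
t 15.8 pos [ 0.5559 -0.3088  0.0925] loc [ 0.0431 -0.1069] a(touch) -0.222 r along 0.1138 tool-angle a 0.007 tilt y [-0.009  0.007 -1.   ] q6 -2.01 F [-0.5 -1.2 -0.7] F along -x tool 0.3
to a=0.00 shift tool mm [-24.6  -0.3  -3.3] rot [-0.31 -0.43 -0.58]
to a=0.10 shift tool mm [-35.7  -0.1  -4.7] rot [-0.29  5.3  -0.6 ]
to a=0.20 shift tool mm [-46.8  -0.   -4.9] rot [-0.26 11.03 -0.61]
to a=0.40 shift tool mm [-68.9   0.2  -2.1] rot [-0.19 22.49 -0.64]
```

{"api": "carry_out", "payload": {"motion": [-0.008,0,-0.001,0,0,-0.5,-1,-0.006,0,-0.001,0,0,0,-1,-0.004,0,-0.001,0,0,0,-1,-0.003,0,0,0,0,0,-1,-0.003,0,0,0,0,0,-1]}}

```text
t: 16.3
tool_pos: [0.5334, -0.3097, 0.098]
orientation: [-1.565, 0.117, -0.124]
force: [3.4, -0.7, -2.5]
opening: 0.0004
```

```bash
python3 lev.py 0 .1 .2 .4
```

```text
t 16.3 pos [ 0.5334 -0.3097  0.098 ] loc [ 0.021 -0.111] a(touch) -0.022 r along 0.1114 tool-angle a 0.01 tilt y [ 0.005  0.002 -1.   ] q6 -2.03 F [ 3.4 -0.7 -2.5] F along -x tool -3.49
to a=0.00 shift tool mm [-2.5  5.   1. ] rot [-0.17 -0.57  0.24]
to a=0.10 shift tool mm [-13.6   5.   -0.4] rot [-0.18  5.16  0.23]
to a=0.20 shift tool mm [-24.7   4.9  -0.7] rot [-0.19 10.89  0.22]
to a=0.40 shift tool mm [-46.8   4.8   2. ] rot [-0.22 22.35  0.2 ]
```

{"api": "carry_out", "payload": {"motion": [-0.009,0.001,-0.001,0,3,0,-1,-0.009,0.001,-0.001,0,4.6,0,-1,-0.009,0.001,-0.001,0,4.6,0,-1,-0.009,0.001,-0.001,0,4.6,0,-1,-0.009,0.001,-0.001,0,4.6,0,-1]}}

```text
t: 16.8
tool_pos: [0.4943, -0.3039, 0.0982]
orientation: [-1.529, 0.407, -0.439]
force: [2.1, -3.1, 1.6]
opening: 0.0005
```

```bash
sed -i 's/off=.0185/off=.0205/' lev.py; python3 lev.py .3 .4 .5 .6
```

```text
t 16.8 pos [ 0.4943 -0.3039  0.0982] loc [-0.0186 -0.1109] a(touch) 0.35 r along 0.1106 tool-angle a 0.396 tilt y [ 0.019 -0.005 -1.   ] q6 -1.68 F [ 2.1 -3.1  1.6] F along -x tool -3.39
to a=0.30 shift tool mm [5.3 5.3 1.9] rot [-0.25 -5.49  1.1 ]
to a=0.40 shift tool mm [-5.6  5.1 -0.6] rot [-0.3   0.24  1.09]
to a=0.50 shift tool mm [-16.7   4.9  -2.1] rot [-0.36  5.97  1.07]
to a=0.60 shift tool mm [-27.9   4.7  -2.4] rot [-0.41 11.7   1.05]
```

{"api": "carry_out", "payload": {"motion": [-0.009,0.002,-0.001,0,3,0.4,-1,-0.009,0.002,-0.001,0,4.4,0.4,-1,-0.009,0.0015,-0.001,0,4.4,0.3,-1,-0.009,0.0015,-0.001,0,4.4,0.3,-1,-0.009,0.0015,-0.001,0,4.4,0.2,-1]}}

```text
t: 17.3
tool_pos: [0.4611, -0.2863, 0.0973]
orientation: [-1.447, 0.704, -0.725]
force: [-0.2, -4.6, 1.1]
opening: 0.0005
```

```bash
python3 lev.py .7 .8 .9 1.0
```

```text
t 17.3 pos [ 0.4611 -0.2863  0.0973] loc [-0.0539 -0.0982] a(touch) 0.686 r along 0.1101 tool-angle a 0.772 tilt y [ 0.013 -0.003 -1.   ] q6 -1.31 F [-0.2 -4.6  1.1] F along -x tool -3.5
to a=0.70 shift tool mm [-1.6  4.3 -0.3] rot [-0.46 -4.12  0.62]
to a=0.80 shift tool mm [-12.5   4.1  -2.6] rot [-0.49  1.61  0.59]
to a=0.90 shift tool mm [-23.6   4.   -3.8] rot [-0.52  7.34  0.57]
to a=1.00 shift tool mm [-34.8   3.9  -3.8] rot [-0.54 13.07  0.54]
```

{"api": "carry_out", "payload": {"motion": [-0.008,0.0015,-0.001,0,2,0.3,-1,-0.008,0.0015,-0.001,0,3,0.2,-1,-0.008,0.0015,-0.001,0,3.6,0.2,-1,-0.008,0.0015,-0.001,0,3.8,0.2,-1,-0.008,0.0015,-0.001,0,3.8,0.2,-1]}}

```text
t: 17.8
tool_pos: [0.4397, -0.2644, 0.0974]
orientation: [-1.355, 0.926, -0.956]
force: [-1.2, -9.9, 2.0]
opening: 0.0005
```

```bash
python3 lev.py 1.0 1.1 1.2 1.3
```

```text
t 17.8 pos [ 0.4397 -0.2644  0.0974] loc [-0.0783 -0.0796] a(touch) 0.962 r along 0.1098 tool-angle a 1.068 tilt y [ 0.016 -0.008 -1.   ] q6 -1.0 F [-1.2 -9.9  2. ] F along -x tool -8.87
to a=1.00 shift tool mm [-4.1  4.3 -1.4] rot [-0.69 -3.92  0.78]
to a=1.10 shift tool mm [-15.1   4.1  -3.7] rot [-0.73  1.81  0.74]
to a=1.20 shift tool mm [-26.2   4.   -4.8] rot [-0.76  7.54  0.71]
to a=1.30 shift tool mm [-37.4   3.8  -4.8] rot [-0.8  13.27  0.67]
```

{"api": "carry_out", "payload": {"motion": [-0.007,0.0015,-0.0015,0,0,0.3,-1,-0.007,0.0015,-0.0015,0,2,0.2,-1,-0.007,0.0015,-0.0015,0,3,0.2,-1,-0.007,0.0015,-0.001,0,3,0.2,-1,-0.006,0.0015,-0.001,0,3,0.2,-1]}}

```text
t: 18.3
tool_pos: [0.4281, -0.2449, 0.0975]
orientation: [-1.273, 1.068, -1.116]
force: [-4.0, -9.9, 2.8]
opening: 0.0002
```

```bash
python3 lev.py 1.2 1.3 1.4 1.5 1.57
```

```text
t 18.3 pos [ 0.4281 -0.2449  0.0975] loc [-0.0926 -0.062 ] a(touch) 1.166 r along 0.1096 tool-angle a 1.27 tilt y [ 0.026 -0.014 -1.   ] q6 -0.78 F [-4.  -9.9  2.8] F along -x tool -9.24
to a=1.20 shift tool mm [-3.7  4.4 -1.6] rot [-1.3  -4.04  1.06]
to a=1.30 shift tool mm [-14.7   4.2  -3.9] rot [-1.35  1.69  0.99]
to a=1.40 shift tool mm [-25.8   4.   -5. ] rot [-1.4   7.42  0.93]
to a=1.50 shift tool mm [-37.    3.8  -5.1] rot [-1.45 13.15  0.86]
to a=1.57 shift tool mm [-44.8   3.6  -4.4] rot [-1.48 17.16  0.81]
```

{"api": "carry_out", "payload": {"motion": [-0.006,0.0015,-0.0015,-0.3,0,0.3,-1,-0.006,0.0015,-0.0015,-0.3,2,0.3,-1,-0.006,0.0015,-0.0015,-0.3,2,0.2,-1,-0.006,0.0015,-0.001,0,2.5,0.2,-1,-0.005,0.0015,-0.001,0,2.5,0.2,-1]}}

```text
t: 18.8
tool_pos: [0.4219, -0.229, 0.0974]
orientation: [-1.206, 1.192, -1.241]
force: [-5.6, -11.3, 4.8]
opening: 0.0004
```

```bash
python3 lev.py 1.3 1.4 1.5 1.57;python3 - <<'E'
from plant import imaging
from h import *
im=imaging.read_camera('scene'); crop(im,130,90,290,220,4,'pics/scene6.png')
E
```

```text
t 18.8 pos [ 0.4219 -0.229   0.0974] loc [-0.1009 -0.0472] a(touch) 1.319 r along 0.1095 tool-angle a 1.436 tilt y [ 0.019 -0.021 -1.   ] q6 -0.59 F [ -5.6 -11.3   4.8] F along -x tool -11.47
to a=1.30 shift tool mm [2.  4.5 0.1] rot [-1.03 -7.81  1.27]
to a=1.40 shift tool mm [-8.8  4.2 -2.9] rot [-1.09 -2.08  1.21]
to a=1.50 shift tool mm [-19.8   3.9  -4.8] rot [-1.15  3.65  1.16]
to a=1.57 shift tool mm [-27.6   3.7  -5.5] rot [-1.19  7.66  1.12]
```

View pics/scene6.png

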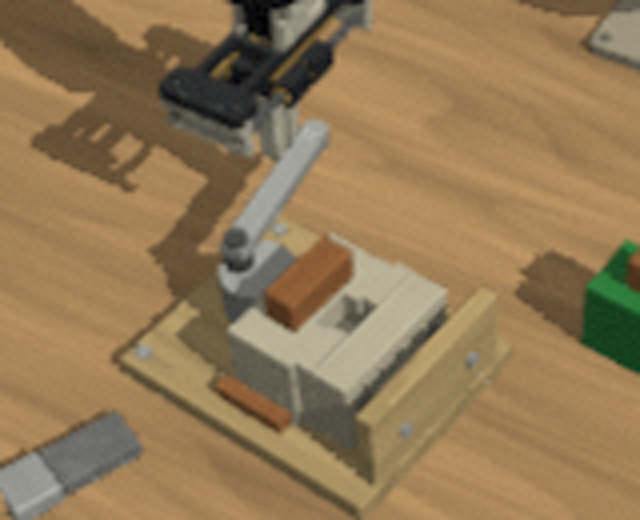

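{"api": "carry_out", "payload": {"motion": [-0.006,0.0015,-0.0015,-0.3,0,0.3,-1,-0.006,0.0015,-0.0015,-0.3,0,0.3,-1,-0.006,0.0015,-0.0015,-0.3,1,0.2,-1,-0.005,0.0015,-0.001,0,1,0.2,-1,-0.005,0.0015,-0.001,0,1.5,0.2,-1]}}

```text
t: 19.35
tool_pos: [0.4194, -0.2131, 0.0974]
orientation: [-1.178, 1.243, -1.292]
force: [-5.0, -10.0, 5.4]
opening: 0.0006
```

```bash
python3 lev.py 1.5 1.57
```

```text
t 19.35 pos [ 0.4194 -0.2131  0.0974] loc [-0.1058 -0.0317] a(touch) 1.466 r along 0.1085 tool-angle a 1.504 tilt y [ 0.014 -0.025 -1.   ] q6 -0.49 F [ -5.  -10.    5.4] F along -x tool -10.45
to a=1.50 shift tool mm [-3.8  4.3 -2.3] rot [-0.92 -0.25  1.38]
to a=1.57 shift tool mm [-11.5   4.1  -3.5] rot [-0.97  3.76  1.35]
```

{"api": "carry_out", "payload": {"motion": [-0.004,0.001,-0.001,-0.2,0.7,0.3,-1,-0.004,0.001,-0.001,-0.2,0.7,0.3,-1,-0.004,0.001,-0.001,0,0.7,0.2,-1,-0.004,0.001,-0.001,0,0.5,0.2,-1,-0.004,0.001,-0.001,0,0.5,0.2,-1]}}

```text
t: 19.85
tool_pos: [0.4186, -0.2034, 0.0975]
orientation: [-1.146, 1.283, -1.336]
force: [-0.5, -9.1, -0.3]
opening: 0.0004
```

```bash
python3 lev.py 1.5 1.57
```

```text
t 19.85 pos [ 0.4186 -0.2034  0.0975] loc [-0.1079 -0.0223] a(touch) 1.554 r along 0.1082 tool-angle a 1.563 tilt y [ 0.017 -0.026 -1.   ] q6 -0.41 F [-0.5 -9.1 -0.3] F along -x tool -9.05
to a=1.50 shift tool mm [ 5.8  4.7 -0.5] rot [-1.14 -3.61  1.38]
to a=1.57 shift tool mm [-1.9  4.4 -2.2] rot [-1.19  0.4   1.34]
```

{"api": "carry_out", "payload": {"motion": [-0.003,0,0,0,0,0,-1,-0.003,0,0,0,0,0,-1,-0.003,0,0,0,0,0,-1,-0.003,0,0,0,0,0,-1,-0.003,0,0,0,0,0,-1]}}

```text
t: 20.35
tool_pos: [0.4187, -0.2026, 0.098]
orientation: [-1.164, 1.27, -1.361]
force: [-0.9, -15.4, -9.0]
opening: 0.0009
```

```bash
python3 lev.py 1.57
```

```text
t 20.35 pos [ 0.4187 -0.2026  0.098 ] loc [-0.108  -0.0215] a(touch) 1.562 r along 0.1082 tool-angle a 1.565 tilt y [ 0.017 -0.054 -0.998] q6 -0.38 F [ -0.9 -15.4  -9. ] F along -x tool -14.92
to a=1.57 shift tool mm [-1.2  4.9 -2.1] rot [-1.39  0.24  2.95]
```

{"api": "carry_out", "payload": {"motion": [-0.0035,0.001,0,0,0,0.3,-1,-0.0037,0.0015,0,0,0,0.3,-1,-0.0038,0.0015,0,0,0,0.3,-1,-0.0038,0.0015,0,0,0,0.3,-1,-0.0038,0.0015,0,0,0,0.3,-1]}}

```text
t: 20.85
tool_pos: [0.4187, -0.2026, 0.0979]
orientation: [-1.168, 1.266, -1.369]
force: [-9.6, -16.3, 6.9]
opening: 0.001
```

```bash
python3 lev.py 1.57
```

```text
t 20.85 pos [ 0.4187 -0.2026  0.0979] loc [-0.1079 -0.0215] a(touch) 1.562 r along 0.1081 tool-angle a 1.567 tilt y [ 0.017 -0.063 -0.998] q6 -0.37 F [ -9.6 -16.3   6.9] F along -x tool -17.9
to a=1.57 shift tool mm [-1.2  4.8 -2.2] rot [-1.5   0.11  3.43]
```

{"api": "carry_out", "payload": {"motion": [-0.0041,0.0008,-0.0008,0,0,0.3,-1,-0.0041,0.0008,-0.0008,0,0,0.3,-1,-0.0041,0.0008,-0.0008,0,0,0.3,-1,-0.0041,0.0008,-0.0008,0,0,0.3,-1,-0.0041,0.0008,-0.0008,0,0,0.3,-1]}}

```text
t: 21.35
tool_pos: [0.4186, -0.2025, 0.0983]
orientation: [-1.167, 1.253, -1.387]
force: [-0.6, -20.5, -6.1]
opening: 0.0005
```

```bash
python3 lev.py 1.57
```

```text
t 21.35 pos [ 0.4186 -0.2025  0.0983] loc [-0.108  -0.0214] a(touch) 1.562 r along 0.1082 tool-angle a 1.57 tilt y [ 0.028 -0.077 -0.997] q6 -0.36 F [ -0.6 -20.5  -6.1] F along -x tool -19.86
to a=1.57 shift tool mm [-1.2  5.1 -2.2] rot [-2.22 -0.07  4.13]
```

{"api": "carry_out", "payload": {"motion": [-0.0041,0.001,-0.0005,0,0,0.3,-1,-0.0041,0.001,-0.0005,0,0,0.3,-1,-0.0041,0.001,-0.0005,0,0,0.3,-1,-0.0041,0.001,-0.0005,0,0,0.3,-1,-0.0041,0.001,-0.0005,0,0,0.3,-1]}}

```text
t: 21.85
tool_pos: [0.4186, -0.2025, 0.0984]
orientation: [-1.169, 1.243, -1.401]
force: [-2.8, -20.7, -2.4]
opening: 0.0002
```

```bash
python3 lev.py 1.57;python3 - <<'E'
from plant import imaging
from h import *
im=imaging.read_camera('side'); crop(im,170,190,350,384,3,'pics/side7.png')
im=imaging.read_camera('scene'); crop(im,130,90,290,220,4,'pics/scene7.png')
E
```

```text
t 21.85 pos [ 0.4186 -0.2025  0.0984] loc [-0.108  -0.0214] a(touch) 1.562 r along 0.1082 tool-angle a 1.572 tilt y [ 0.034 -0.09  -0.995] q6 -0.34 F [ -2.8 -20.7  -2.4] F along -x tool -20.57
to a=1.57 shift tool mm [-1.3  5.2 -2.2] rot [-2.7  -0.21  4.81]
```

View pics/side7.png

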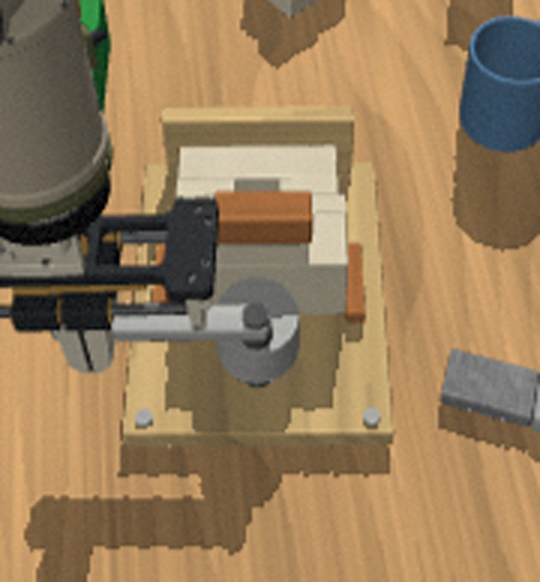

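View pics/scene7.png

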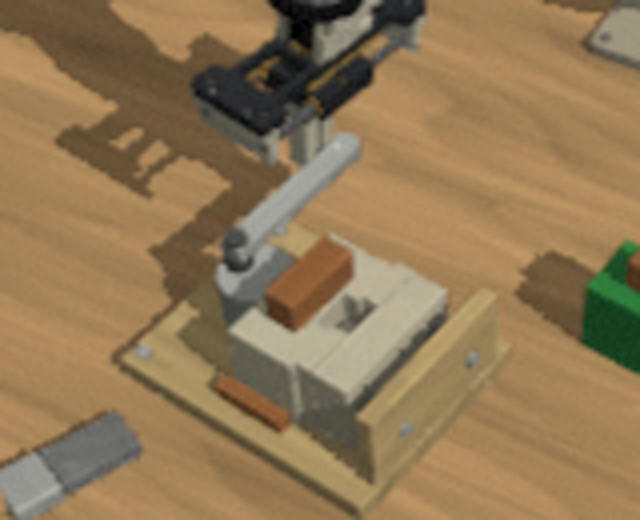

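{"api": "carry_out", "payload": {"motion": [0.003,0,0,0,0,0,-1,0.008,0,0,0,0,0,-1,0.015,0,0,0,0,0,-1,0.02,0,0,0,0,0,-1,0.01,-0.01,0,0,0,0,-1]}}

```text
t: 22.45
tool_pos: [0.4092, -0.2586, 0.1139]
orientation: [-1.17, 1.242, -1.4]
force: [-0.3, 0.1, 0.0]
opening: 0.0007
```

{"api": "carry_out", "payload": {"motion": [0,-0.03,0,0,0,0,-1,0,-0.04,0,0,0,0,-1,0,-0.04,0,0,0,0,-1,0.02,-0.03,0,0,0,0,-1,0,0,0,0,0,0,-1]}}

```text
t: 22.95
tool_pos: [0.4001, -0.2665, 0.2642]
orientation: [-1.167, 1.244, -1.401]
force: [0.8, 1.0, 0.3]
opening: 0.0005
```

```bash
python3 lev.py 1.57;python3 - <<'E'
from plant import imaging
from h import *
im=imaging.read_camera('side'); crop(im,170,190,350,384,3,'pics/side8.png')
im=imaging.read_camera('scene'); cv2.imwrite('pics/scene8f.png',im); crop(im,130,90,290,220,4,'pics/scene8.png')
E
```

```text
t 22.95 pos [ 0.4001 -0.2665  0.2642] loc [-0.1171 -0.0873] a(touch) 1.071 r along 0.1447 tool-angle a 1.573 tilt y [ 0.036 -0.088 -0.995] q6 -0.51 F [0.8 1.  0.3] F along -x tool 1.09
to a=1.57 shift tool mm [-80.6 165.3  -1.2] rot [-2.76 -0.26  4.72]
```

View pics/side8.png

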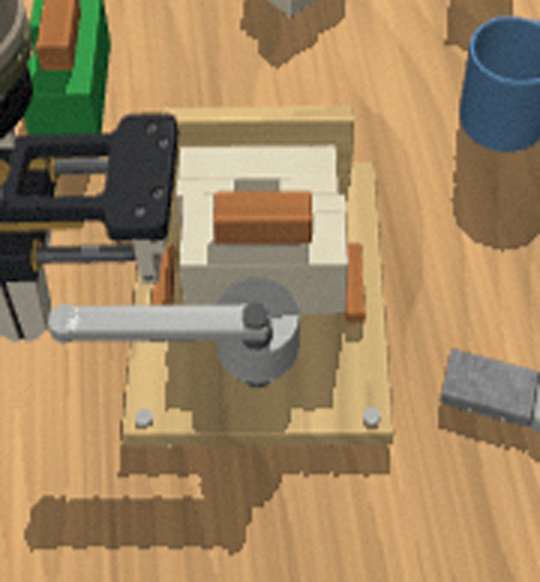

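View pics/scene8f.png

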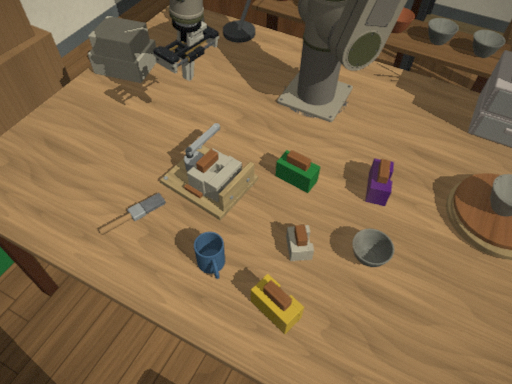

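Run:
```python
from plant import imaging
from h import *
cm=imaging.camera_model('side'); c=np.array([.538,-.132]);w=-.144
Rm=np.array([[np.cos(w),-np.sin(w)],[np.sin(w),np.cos(w)]])
Q=[]
for uv in((68,322),(120,322),(220,320)):
    p=ray(cm,((uv[0]+.5)/3+169.5,(uv[1]+.5)/3+189.5),.099); l=Rm.T@(p[:2]-c)-[0,-.0655];Q.append(l); print(l,np.arctan2(-l[0],-l[1]))
d=Q[0]-Q[2]; print(np.arctan2(-d[0],-d[1]))
```

```text
[-0.12437243 -0.00436485] 1.5357156893574564
[-0.0891708  -0.00416836] 1.5240845423595601
[-0.02169578 -0.00229241] 1.4655251585851203
1.550614922269275
```

Run:
```python
from plant import robot
print(robot.close_job(), robot.read_state()['t'])
```

```text
the job is handed in; nothing more can be done
the job is handed in; nothing more can be done
```

The longer white half now stands in the bed, notch to notch with the sprung half, and the cam lever is at its end stop. I handed the job in at about 23 s, with the arm clear of everything.

- **Placing:** I picked the half up by its cleat and lowered it in steps of about 1 mm until the force reading showed the base carrying its weight, then let go.
- **Lever force:** I swept the lever round with the closed fingers at 3–11 N and slowed over the last few millimetres. At the stop the readings, taken every half second, gave a push square to the handle of about 15, 17.5, 20.4 and 21 N. The lever barely moved (under 0.2 mm) between them.
- **Lever angle:** After I backed off, the side picture gave 1.54–1.55 rad, and the finger position at the stop gave 1.56. The stop is at 1.571, and the differences are within my measuring error.
- **Mould and bystanders:** The last pictures show the mould shut. The spare half, bowl, mug, brush and coloured look-alikes look as they were at the start.

Two things I could not fully confirm:
- **Jolt:** Force was only read at the end of each half-second move, so a short jolt between readings would not have shown. None of the readings suggested one.
- **Side forces:** While leaning, the tool tilted up to about 5° and picked up sideways and vertical friction of up to about 10 N each. The total force stayed below about 22 N.

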